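Set a sensor box under the glue needle and light the spot with the torch

ROBOT

A 6-joint arm with a two-finger parallel gripper is mounted at the origin on the work surface. World frame = base frame: x ahead of the robot, y to its left, z up, the work surface at z = 0. Lengths are in mm, angles in rad, forces in N, time in s.
With the tool pointing down it reaches from about 275 to 825 mm from the base axis. Payload 5.2 kg.
Tool frame: the origin (TCP) lies midway between the tips of the shut fingers; the grasp point (between the pads) lies 19 mm behind it; z points along the fingers, y is the line along which they close (so a half turn about z gives the same grasp; the last joint's range is limited). The gripper opens to 93 mm and grips with 3 to 60 N. Pads are 15 mm wide; open, the fingers measure 128 mm over their backs; the gripper's body (75 mm by 188 mm) begins 65 mm behind the grasp point.
Start: joints at [-1.407, 0.259, 1.535, -0, 1.348, -0.203], TCP at [197.267, -513.411, 218.653] pointing down, gripper open.
Joint ranges: [-3.14, 3.14], [-0.91, 2.08], [0.19, 2.58], [-1.22, 4.36], [0.22, 2.71], [-3.12, 3.12]. Speed limits (rad/s): [2.57, 2.57, 3.14, 3.14, 3.14, 3.14].

INTERFACE

Orientations are given as a unit quaternion [x, y, z, w].
In Python, from station import bot, vision, spotter gives the robot as it stands. The module is installed in compiled form; this text tells all that it offers. Calls block until the motion is done:
- bot.goto(position, orientation): joint-space move of the TCP to a pose.
- bot.line_to(position, rot=None, max_speed=150): straight line of the TCP; rot=None keeps the orientation; max_speed is the mean speed in mm/s.
- bot.move_joints(angles): joint-space move.
- bot.set_gripper(opening, strength=None): finger opening in mm; strength is the grip in N (None keeps the last); returns when the fingers have stopped.
- bot.hold(seconds).
- bot.inverse_kinematics(position, orientation): joint angles nearest the present ones, or None.
- vision.grab_frame(name): name is "scene" or "top" or "wrist"; returns a dict with "pixels" (384x512x3 uint8, red, green, blue), "z_map" (384x512 float32, mm along the optical axis (not along the pixel's ray), 0 where there is no reading), "fov_y" (degrees; the focal length in pixels is half the picture's height over the tangent of half this angle, whatever the lens; pixels are square), "cx", "cy" (the principal point, pixels), "D" ([k1, k2, p1, p2, k3] as OpenCV has them; the pictures are not rectified), "rvec" (rotation vector, rad) and "tvec" (3), from world to camera coordinates, as OpenCV has them. Camera axes: x right, y down, z forward; pixel columns grow to the right and rows downward; lengths in mm; the calibration is good to about 2 mm. A picture is of the moment at which its call begins.
A pose or a line that the arm cannot do raises bot.IKError and nothing moves.
- bot.job_done(): hands the job in; it is judged then, once.
Trained networks look in the newest picture that a camera, given by its name, has taken for a name from the list of things; names that differ only in an ending like _2 or _b are one class to them, and where a whole thing is asked for, a point or a joint stands for the part that bears it (a point fixed in the world has none). Each returns a list of dicts, best first, with "conf" (0 to 1); they miss things now and then, are a little off and sometimes report something else, mostly with a low value. They report only what shows in the picture. A call takes as long as a camera call. They do not tell look-alikes from the thing itself.
- spotter.look_for(target, camera): "location" ([column, row] as shares, 0 to 1, of the picture: columns of its width, rows of its height, amid what is visible of it).
- spotter.outline_of(target, camera): "pixels" (384x512 bool, what is visible of it) and "location" ([column, row] as shares, 0 to 1, of the picture: columns of its width, rows of its height, amid what is visible of it).
Readings, each from a call of its own:
- bot.current_t(): time.
- bot.current_joints(): joint angles.
- bot.current_joint_velocities(): joint speeds.
- bot.current_tau(): joint torques, N m.
- bot.current_ee_pos(): TCP position.
- bot.current_tcp_rot(): TCP orientation.
- bot.current_contact_force(): force on the tool from outside, world axes, zero at the start.
- bot.current_wrist_torque(): the same for the moment, N m.
- bot.current_width(): finger opening in mm.
- bot.current_grasp_force(): force on a finger pad.
Only numpy, scipy, OpenCV 4.12 (cv2) and the standard library are available. Lean on these libraries where they do the work, as an engineer would, in place of code of your own. Each camera call takes 0.05 s, during which the arm holds its last target. There are 200 camera calls.

TASK

Slide the grey sensor box along the bench, flat and never lifted, until the tip of the glue dispenser's green needle stands over the inside of the blue ring printed on the lid, and let go of it; then draw the torch up out of its charging cup, tip it over and hold it slanting at about 45 degrees, lens about 10 cm from the ring, so that its beam falls on the ring. Finish while still holding the torch there, free of everything but your fingers and with the box still in place, so that I can watch the drop of glue land. Do not touch the dispenser, and leave everything else on the bench where it is.

Things in the scene. Friction and masses are not known exactly. Their poses are not given: they have to be found in the camera images.
- sensor_box: The work: loose closed plastic box, dark grey with a light grey lid, 150 x 56 x 34 mm high (its x, y, z), 0.2 to 0.35 kg, flat on the bench. Origin: centre of its underside. +x is the long way, towards the end with the ring; at the -x end two grey cable glands (21 mm thick, axes 16 mm up) stick out 22 mm more. Its long sides are plain and upright: it can be pinched across the 56 mm width.
- ring (a point): Centre of the printed ring on the lid's top (34 mm above the bench), 50 mm from the box's centre along its +x: a blue ring 18 mm outside and 12 mm inside diameter round a white spot.
- dispenser: Fixed, not to be touched: grey foot plate 14 mm thick, steel column 18 mm thick, 290 mm high, cross arm 158 mm up and at its end an amber syringe, 33 mm at its widest, 80 to 203 mm up, green needle below, thin blue hose arching to 253 mm. Origin: foot of the column axis. Arm along its -x; syringe axis 150 mm from the column. Foot plate: x from -45 to 85 mm, y -75 to 75 mm.
- needle_tip (a point): Lower end of the green needle, 2.4 mm thick there, 40 mm above the bench (6 mm above the lid when the box lies under it); the needle widens to 10 mm at 74 mm above the bench.
- charger: Fixed black charging cup: base 80 x 70 x 10 mm with a round cup on it, 48 mm outside, rim 60 mm above the bench, bore 34 mm at the rim, cup floor 12 mm above the bench. Origin: centre of the underside; z up. It stands in one of two areas on the robot's left; the roll of tape takes the other.
- torch: Loose black torch 150 mm long, 0.10 to 0.17 kg, lens down in the cup, 102 mm showing above the rim. Head 30 mm thick for 26 mm from the lens, then a round barrel 24 mm thick from 36 to 138 mm, narrow orange ring at 135 mm, orange button on the tail. Origin: centre of the lens face. +z runs from lens to tail; the beam leaves the lens along -z. Being round, its x and y may point anywhere.
- torch_lens (a point): Centre of the torch's lens face (the torch's origin).
- torch_grip (a point): Point on the torch's axis 100 mm from the lens, a good place to grip the 24 mm barrel: it is 112 mm above the bench while the torch stands in its cup.
- tape_roll: Bystander: loose roll of white tape lying flat, 100 mm outside, 76 mm inside, 25 mm high. Origin: centre of the underside.
- brass_socket0: Bystander: loose round brass pipe socket standing upright, 33 mm thick, 36 mm high. Origin: centre of the underside.
- brass_socket1: Bystander: another brass socket, the same.
- sensor_module: Bystander: loose small white sensor module, 58 x 36 x 20 mm. Origin: centre of the underside.
- loose_gland: Bystander: loose grey cable gland standing upright, 25 mm thick, 32 mm high. Origin: centre of the underside.
- carton: Bystander: small closed cardboard carton, 90 x 55 x 35 mm. Origin: centre of the underside.
- scissors: Bystander: scissors lying half open, about 175 mm long, red and blue handles, 10 mm high. Origin: under the pivot.
Mind the look-alikes: they are no part of the job. There is more than one size of the torch; the one meant has the size given above.

How it is judged (in metres and radians):
On the way, in this order (a step that is already met when the one before it is completed fails the run):
1. the box lies still and let go with the needle's tip over the inside of the blue ring (horizontal distance between ring and needle_tip below 0.006 m and angle between sensor_box's own z axis and vertical below 0.06 rad and linear speed of sensor_box below 0.01 m/s and contact force between the fingers and sensor_box below 0.1 N), for 0.2 s.
2. the torch is drawn clear of its cup (horizontal distance between ring and needle_tip below 0.006 m and z of torch_lens in the frame of charger above 0.065 m and contact force between the fingers and torch above 1 N), for 0.1 s.
At the end, for the whole second after the job is handed in: The fingers alone hold the torch still, lens down, 30 to 60 degrees from vertical, lens 60 to 140 mm from the ring along the beam and the beam's centre line within 20 mm of it each way; the box lies flat, still and untouched, needle tip within 6 mm (horizontally) of the ring's centre (all of step 1 and height (world z) of sensor_box below 0.004 m and contact force between the fingers and torch above 1 N and angle between torch's own z axis and vertical between 0.52 and 1.05 rad and x of ring in the frame of torch between -0.02 and 0.02 m and y of ring in the frame of torch between -0.02 and 0.02 m and z of ring in the frame of torch between -0.14 and -0.06 m and height (world z) of torch_lens above 0.055 m and linear speed of torch below 0.02 m/s and angular speed of torch below 0.15 rad/s and contact force between torch and sensor_box below 0.1 N and contact force between torch and charger below 0.1 N and contact force between torch and dispenser below 0.1 N and contact force between torch and tape_roll below 0.1 N and contact force between torch and brass_socket0 below 0.1 N and contact force between torch and brass_socket1 below 0.1 N and contact force between torch and sensor_module below 0.1 N and contact force between torch and loose_gland below 0.1 N and contact force between torch and carton below 0.1 N and contact force between torch and scissors below 0.1 N); the arm keeps its last pose, push and grip.
It fails at once if the sensor box is lifted or tipped off the bench (height (world z) of sensor_box above 0.01 m or angle between sensor_box's own z axis and vertical above 0.15 rad).
It fails at once if the dispenser is touched (contact force between dispenser and anything else above 1 N).
It fails at once if another thing on the bench is moved by more than 25 mm (distance of any of tape_roll, brass_socket0, brass_socket1, sensor_module, loose_gland, carton, scissors from where it was at the start of the episode above 0.025 m).
It also fails if it takes over 64 s, if anything falls off the work surface, if the arm or the gripper's body presses on something with over 40 N, if the wrist force passes 120 N, or if a joint passes its speed limit or range.

## Working session

There is one attempt and no reset: what is moved stays moved. The work goes in short steps, each a Python script; the robot and the scene stay as the last script left them, time stands still between calls to the robot, and variables do not carry over. Pictures are saved under pics/ and viewed, at most 10 in all, crops included, and the job is handed in when it is done.

```bash
mkdir -p pics; cat > h.py <<'E'
import numpy as np, cv2
from station import bot, vision, spotter
from scipy.spatial.transform import Rotation as R
def cam(f):
    fl=192/np.tan(np.radians(f["fov_y"])/2)
    K=np.array([[fl,0,f["cx"]],[0,fl,f["cy"]],[0,0,1.]])
    return K,np.array(f["D"],float),cv2.Rodrigues(np.array(f["rvec"],float))[0],np.array(f["tvec"],float).ravel()
def cloud(f):
    K,D,Rm,t=cam(f); v,u=np.mgrid[0:384,0:512]
    p=cv2.undistortPoints(np.stack([u,v],-1).reshape(-1,1,2).astype(np.float64),K,D).reshape(384,512,2)
    z=f["z_map"].astype(float); c=np.dstack([p[...,0]*z,p[...,1]*z,z])
    w=(c-t)@Rm; w[z<=0]=np.nan
    return w
def ray(f,uv,h):  # pixel to world at height h
    K,D,Rm,t=cam(f); p=cv2.undistortPoints(np.array([[uv]],float),K,D)[0,0]
    o=-Rm.T@t; d=Rm.T@np.array([p[0],p[1],1]); return o+d*(h-o[2])/d[2]
def proj(f,P):
    K,D,Rm,t=cam(f); return cv2.projectPoints(np.array(P,float).reshape(-1,1,3),np.array(f["rvec"],float),t,K,D)[0].reshape(-1,2)
def save(f,n): cv2.imwrite("pics/"+n,f["pixels"][...,::-1])
E
python3 - <<'E'
from h import *
fs={c:vision.grab_frame(c) for c in("scene","top")}
cv2.imwrite("pics/a.png",cv2.resize(fs["top"]["pixels"][...,::-1],(800,600)));cv2.imwrite("pics/b.png",cv2.resize(fs["scene"]["pixels"][...,::-1],(800,600)))
import pickle;pickle.dump(fs,open("f.pkl","wb"))
np.set_printoptions(precision=1,suppress=True)
for c,f in fs.items():
    w=cloud(f)
    K,D,Rm,t=cam(f);print(c,-Rm.T@t)
    for n in "sensor_box ring dispenser needle_tip charger torch tape_roll brass_socket0 sensor_module loose_gland carton scissors".split():
        for d in spotter.outline_of(n,c)[:2]:
            m=d["pixels"]; p=w[m]; p=p[~np.isnan(p[:,0])]
            print(n,round(d["conf"],2),(np.array(d["location"])*[800,600]).round(),m.sum(),np.median(p,0) if len(p) else "",(p.min(0),p.max(0)) if len(p) else "")
E
```

```text
scene [914.8 670.1 691.3]
sensor_box 0.66 [371. 351.] 1186 [583.6  73.7  33.4] (array([540.9, -59.6,  -1.8]), array([605.3, 151. ,  38.3]))
sensor_box 0.52 [209. 274.] 2235 [ 726.4 -284.4   32.8] (array([  500.5, -1383.7,  -223.8]), array([ 833.9, -152.3,  293.2]))
ring 0.6 [368. 354.] 1145 [582.8  74.   33.5] (array([540.1, -60.5,  -1.8]), array([605.3, 151. ,  38.3]))
dispenser 0.83 [211. 266.] 2413 [ 725.6 -284.2   32.8] (array([  500.4, -1384.8,  -261.4]), array([ 837.5, -152.3,  293.2]))
needle_tip 0.72 [208. 267.] 2564 [ 723.1 -285.4   20. ] (array([  500.4, -1384.8,  -270.2]), array([ 837.5, -152.3,  293.2]))
charger 0.88 [528. 407.] 699 [444.5 325.9  12.2] (array([375.8, 272.4,  -0.2]), array([474.7, 356.5,  61.4]))
torch 0.94 [586. 329.] 977 [330.8 310.9 117.3] (array([107.3, 199. ,  -0.6]), array([340.8, 323.1, 205.6]))
torch 0.81 [541. 365.] 401 [435.1 319.3 114.2] (array([371.6, 255.3,   1.4]), array([444. , 328.3, 163.9]))
tape_roll 0.68 [423. 429.] 877 [608.5 272.5  23.4] (array([558.9, 219.8,  -3.4]), array([655.2, 318.1,  28.7]))
tape_roll 0.58 [542. 359.] 439 [434.5 
[... 1707 characters left out ...]
6.2]))
tape_roll 0.77 [249. 257.] 604 [602.8 267.3  25.1] (array([552.7, 219.5,  -3.2]), array([656.3, 324.4,  30.6]))
brass_socket0 0.51 [322. 216.] 138 [663.1 171.   36.2] (array([648.7, 155.3,   2. ]), array([679.8, 192.7,  41.8]))
sensor_module 0.8 [378. 369.] 289 [400.5  79.3  21.1] (array([369.8,  58.5,  -2.9]), array([430.2,  98.3,  28.8]))
loose_gland 0.56 [534. 356.] 69 [ 415.2 -195.1   28.4] (array([ 403.6, -208.3,    3.2]), array([ 425.8, -186.7,   37.6]))
carton 0.93 [609. 311.] 707 [ 487.4 -327.    35.2] (array([ 443.9, -362.2,    0.2]), array([ 531.2, -302.6,   41.8]))
scissors 0.85 [175. 339.] 553 [456.9 444.7   8.9] (array([404. , 407.1,  -1.7]), array([578.2, 491.5,  15.1]))
```

View pics/a.png

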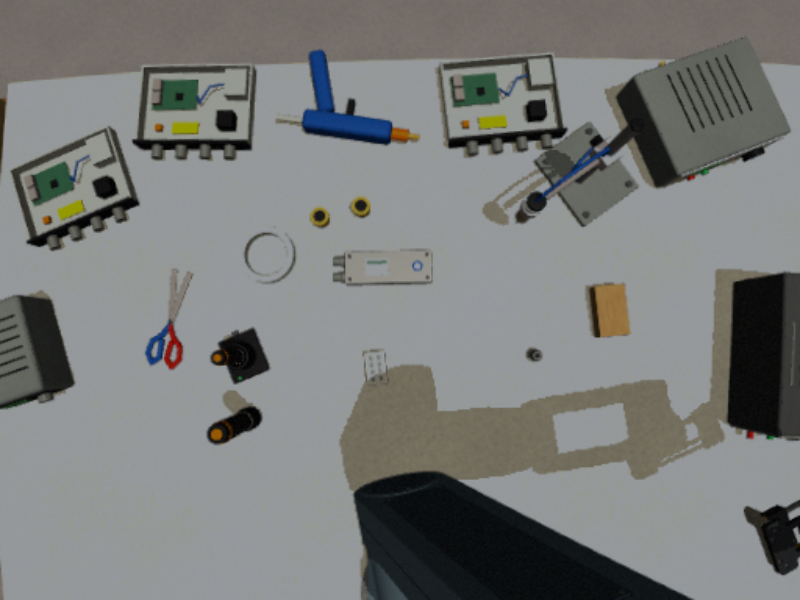

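View pics/b.png

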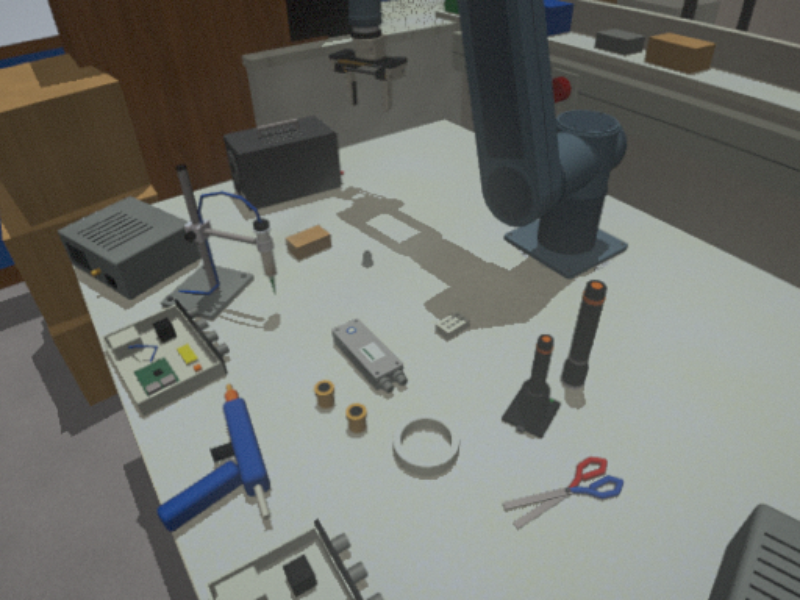

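Top view: box centre at (384,267), ring on its right end at (417,266). The dispenser is at (585,175) with its syringe at (535,203). The right torch is the one in the cup at (240,352); the free-standing torch at (235,425) is a decoy. The scene view agrees, with the needle at about (273,287). Next I'll measure these precisely.

```bash
python3 - <<'E'
from h import *
import pickle
np.set_printoptions(precision=1,suppress=True)
fs=pickle.load(open("f.pkl","rb"))
C=lambda w,m:w[m&~np.isnan(w[...,0])]
for c,f in fs.items():
    w=cloud(f);X,Y,Z=w[...,0],w[...,1],w[...,2]
    print("==",c)
    m=(abs(X-575)<60)&(abs(Y-60)<110)&(Z>26)&(Z<45); p=C(w,m)
    r=cv2.minAreaRect(p[:,:2].astype(np.float32)); print("box",r,np.median(p[:,2]))
    q=f["pixels"].astype(int); b=m&(q[...,2]-q[...,0]>40); uv=np.argwhere(b)[:,::-1].mean(0); print("ring",b.sum(),uv,ray(f,uv,34))
    # dispenser
    m=(X>560)&(X<800)&(Y<-120)&(Y>-380)
    for lo,hi in((60,80),(85,110),(110,135),(135,155),(165,180),(180,200),(200,215),(215,245),(255,280),(280,296)):
        p=C(w,m&(Z>lo)&(Z<hi)); 
        # split syringe/column
        s=p[p[:,1]>-240];k=p[p[:,1]<=-240]
        print(lo,hi,len(s),np.median(s,0) if len(s) else "",s.min(0) if len(s) else "",s.max(0) if len(s) else ""," col",len(k),np.median(k,0) if len(k) else "")
    m=(X>620)&(X<800)&(Y<-120)&(Y>-400)&(Z>8)&(Z<19);print("foot",cv2.minAreaRect(C(w,m)[:,:2].astype(np.float32)))
    for lo,hi in((70,100),(100,130),(130,155),(155,175)):
        p=C(w,(abs(X-427)<30)&(abs(Y-303)<30)&(Z>lo)&(Z<hi)); print("torch",lo,len(p),p.mean(0),p.min(0),p.max(0))
    p=C(w,(abs(X-427)<40)&(abs(Y-308)<40)&(Z>54)&(Z<66));print("rim",cv2.minEnclosingCircle(p[:,:2].astype(np.float32)))
f=fs["scene"];cv2.imwrite("pics/c.png",cv2.resize(f["pixels"][100:220,90:210,::-1],(600,600),interpolation=cv2.INTER_NEAREST))
E
```

```text
== scene
box ((575.58837890625, 61.67090606689453), (58.308895111083984, 170.82713317871094), 0.21940475702285767) 34.15216033102171
ring 3 [223.3 211.7] [578.9   2.6  34. ]
60 80 11 [ 645.9 -167.2   72.5] [ 642.1 -172.7   63.3] [ 648.  -162.8   78.9]  col 39 [ 729.8 -286.9   70.1]
85 110 49 [ 648.  -162.1   99.2] [ 633.6 -174.2   85.9] [ 656.1 -157.6  109. ]  col 43 [ 729.1 -287.5   97.7]
110 135 63 [ 647.2 -161.2  122.9] [ 633.2 -173.5  110.4] [ 656.9 -155.7  134.6]  col 44 [ 729.3 -287.   122.5]
135 155 49 [ 647.7 -160.5  148.2] [ 630.6 -239.5  135. ] [ 695.8 -153.4  154.8]  col 37 [ 731.9 -276.7  148.6]
165 180 66 [ 651.1 -161.9  169.3] [ 631.6 -234.3  165. ] [ 689.2 -154.4  179.7]  col 126 [ 732.3 -282.   171.3]
180 200 65 [ 648.9 -159.5  192.2] [ 628.4 -174.3  180.5] [ 661.2 -153.9  199.8]  col 45 [ 728.5 -285.8  190.6]
200 215 53 [ 646.8 -168.   204. ] [ 633.1 -183.4  200. ] [ 659.6 -155.2  214.4]  col 41 [ 728.4 -286.8  206. ]
215 245 36 [ 652.8 -179.2  234.8] [ 645.6 -214.5  215.4] [ 676.4 -170.5  244.9]  col 97 [ 727.  -286.6  232.4]
255 280 0     col 55 [ 730.7 -288.5  267
[... 1423 characters left out ...]
 233.7] [ 643.9 -193.8  215.5] [ 662.3 -168.   244.4]  col 69 [ 720.6 -285.3  236.4]
255 280 3 [ 674.  -216.   255.5] [ 673.9 -230.   255.3] [ 687.1 -213.9  256.3]  col 42 [ 724.1 -287.7  266.7]
280 296 0     col 78 [ 727.5 -292.6  290.1]
foot ((754.7432861328125, -259.8838195800781), (277.20660400390625, 142.02671813964844), 55.388954162597656)
torch 70 29 [427.  303.5  86.7] [415.3 300.2  71.6] [438.5 314.1  99.2]
torch 100 29 [425.9 303.5 116. ] [413.9 300.6 101.8] [436.2 311.2 129.5]
torch 130 34 [425.5 304.1 144.1] [414.4 300.8 130.8] [436.5 310.1 155. ]
torch 155 75 [426.1 311.8 162.6] [415.4 301.9 155.3] [436.7 322.4 166.2]
rim ((425.9538879394531, 312.46435546875), 22.52627944946289)
```

View pics/c.png

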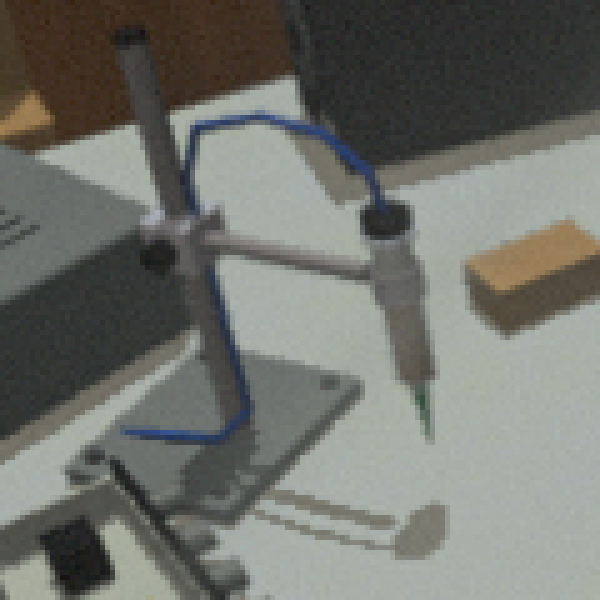

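The needle tip is at crop (430,440), which is full-picture (176,188). I'll check it against the syringe axis and check IK for the whole plan.

```bash
cat >> h.py <<'E'
def tool(zdir,ydir):
    z=np.array(zdir,float);z/=np.linalg.norm(z);y=np.array(ydir,float);y-=z*(y@z);y/=np.linalg.norm(y)
    return R.from_matrix(np.column_stack([np.cross(y,z),y,z])).as_quat()
def ik(p,q):
    return bot.inverse_kinematics([float(a) for a in p],[float(a) for a in q])
N=np.array([644.5,-168.,40]); RING=N-[0,0,6]
def aim(az,roll,d=100,el=45,grip=100):
    "tool pose holding the torch along its own axis at azimuth az from the ring"
    a,e=np.radians(az),np.radians(el); u=np.array([np.cos(a)*np.cos(e),np.sin(a)*np.cos(e),np.sin(e)])
    h=np.array([-np.sin(a),np.cos(a),0]); v=np.cross(u,h); r=np.radians(roll)
    return RING+u*(d+grip-19), tool(-u,np.cos(r)*h+np.sin(r)*v)
E
python3 - <<'E'
from h import *
import pickle
np.set_printoptions(precision=2,suppress=True)
f=pickle.load(open("f.pkl","rb"))
print(ray(f["scene"],(176,188),40), proj(f["scene"],[N,[644.5,-168,0]]))
q0=bot.current_joints()
print("ik box")
for s in(1,-1):
    for P in((575.4,88,60),(575.4,88,6),(644.5,-83,6)): print(s,ik(P,tool([0,0,-1],[s,0,0])))
for s in(1,-1):
    for P in((426.5,313,93),(426.5,313,220),(426.5,313,300)): print("torch",s,ik(P,tool([0,0,-1],[0,s,0])))
for az in(120,140,165,190,210):
    for roll in (0,90,180,270): print(az,roll,ik(*aim(az,roll)))
E
```

```text
[ 644.2  -171.06   40.  ] [[176.33 188.53]
 [178.39 198.61]]
ik box
1 [-0.04  0.46  1.65 -0.    1.02 -0.04]
1 [-0.04  0.53  1.7  -0.    0.91 -0.04]
1 [-0.3   0.63  1.51 -0.    1.   -0.3 ]
-1 [-0.04  0.46  1.65 -0.    1.02  3.1 ]
-1 [-0.04  0.53  1.7  -0.    0.91  3.1 ]
-1 [-0.3   0.63  1.51 -0.    1.    2.84]
torch 1 [ 0.42  0.34  1.75 -0.    1.05 -1.15]
torch 1 [ 0.42  0.22  1.58 -0.    1.34 -1.15]
torch 1 [ 0.42  0.18  1.44 -0.    1.52 -1.15]
torch -1 [ 0.42  0.34  1.75 -0.    1.05  1.99]
torch -1 [ 0.42  0.22  1.58 -0.    1.34  1.99]
torch -1 [ 0.42  0.18  1.44 -0.    1.52  1.99]
120 0 [ 0.12  0.32  1.91 -1.03  0.86 -2.86]
120 90 [ 0.12  0.32  1.91 -1.03  0.86  1.86]
120 180 [ 0.12  0.32  1.91 -1.03  0.86  0.28]
120 270 [ 0.12  0.32  1.91 -1.03  0.86 -1.29]
140 0 None
140 90 None
140 180 None
140 270 None
165 0 [-0.65 -0.03  2.35  1.31  0.28 -0.02]
165 90 [-0.65 -0.03  2.35  1.31  0.28 -1.59]
165 180 None
165 270 [-0.65 -0.03  2.35  1.31  0.28  1.55]
190 0 [-1.05  0.11  2.2   1.07  0.86 -0.41]
190 90 [-1.05  0.11  2.2   1.07  0.86 -1.98]
190 180 [-1.05  0.11  2.2   1.07  0.86  2.74]
190 270 [-1.05  0.11  2.2   1.07  0.86  1.17]
210 0 [-1.1   0.31  1.92  0.88  1.15 -0.53]
210 90 [-1.1   0.31  1.92  0.88  1.15 -2.1 ]
210 180 [-1.1   0.31  1.92  0.88  1.15  2.61]
210 270 [-1.1   0.31  1.92  0.88  1.15  1.04]
```

Needle ≈ (644.4,-169.5), and the two measurements agree. Going to the box.

```bash
sed -i 's/^N=.*/N=np.array([644.4,-169.,40]); RING=N-[0,0,6]/' h.py; python3 - <<'E'
from h import *
np.set_printoptions(precision=1,suppress=True)
q=tool([0,0,-1],[1,0,0])
bot.goto([575.4,88,200],q)
f=vision.grab_frame("wrist");w=cloud(f);px=f["pixels"].astype(int)
X,Y,Z=w[...,0],w[...,1],w[...,2]
m=(Z>29)&(Z<42)&(abs(X-575)<50)&(abs(Y-55)<110);p=w[m]
print(cv2.minAreaRect(p[:,:2].astype(np.float32)),np.median(p[:,2]),bot.current_t(),bot.current_ee_pos())
b=m&(px[...,2]-px[...,0]>40);uv=np.argwhere(b)[:,::-1]
if len(uv): print("ring",len(uv),ray(f,(uv.min(0)+uv.max(0))/2,34))
save(f,"d.png")
E
```

```text
((574.593505859375, 53.4494514465332), (149.62142944335938, 56.16164779663086), 89.93389129638672) 34.14545539172019 3.8667 [575.6  87.  200. ]
ring 57 [574.1   3.3  34. ]
```

View pics/d.png

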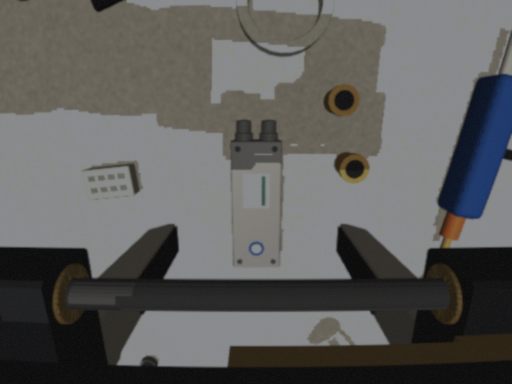

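The wrist view shows the box at (256,200) with its ring at (256,248). Centre is (574.6,53.4) and size 149.6x56.2, as it should be. Gripping and sliding it.

```bash
python3 - <<'E'
from h import *
np.set_printoptions(precision=1,suppress=True)
bot.line_to([574.6,88,6],max_speed=150)
bot.set_gripper(50,15)
print(bot.current_width(),bot.current_grasp_force(),bot.current_ee_pos(),bot.current_contact_force())
bot.line_to([574.6+70,88-172.4,6],max_speed=90)
bot.hold(.2)
print(bot.current_ee_pos(),bot.current_contact_force(),bot.current_t())
f=vision.grab_frame("scene");g=vision.grab_frame("top");h=vision.grab_frame("wrist")
w=cloud(h);X,Y,Z=w[...,0],w[...,1],w[...,2];m=(Z>29)&(Z<42)&(abs(X-644)<50)&(abs(Y+119)<110);print(cv2.minAreaRect(w[m][:,:2].astype(np.float32)))
print(proj(f,[N,RING,RING+[0,50,0]]))
a=cv2.resize(f["pixels"][150:230,130:250,::-1],(780,520),interpolation=cv2.INTER_CUBIC);cv2.imwrite("pics/e.png",a)
b=cv2.resize(h["pixels"][...,::-1],(512,384));cv2.imwrite("pics/e2.png",b)
E
```

```text
55.381911121341446 14.997818693518639 [574.6  88.    6.1] [-0.7  0.3  1.3]
[644.8 -84.7   6.1] [-0.1  1.3  4. ] 8.4
((644.67041015625, -90.47286987304688), (86.9215316772461, 92.75470733642578), 0.39445650577545166)
[[176.2 188.4]
 [176.5 189.9]
 [183.6 198.3]]
```

View pics/e.png

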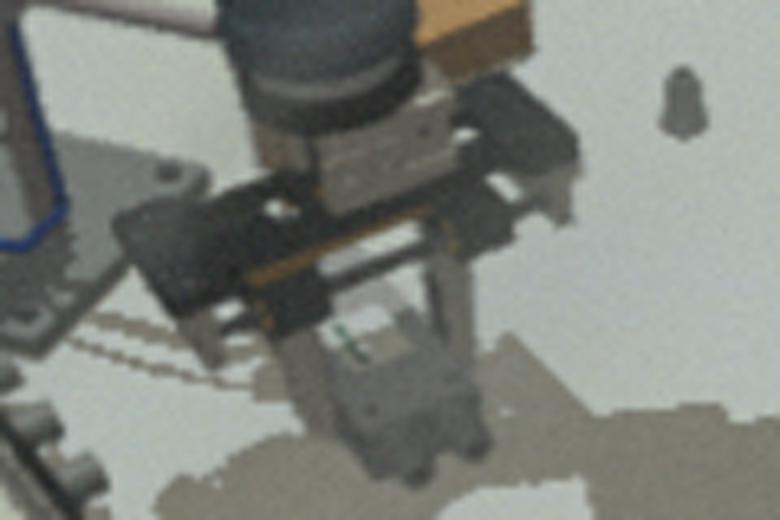

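View pics/e2.png

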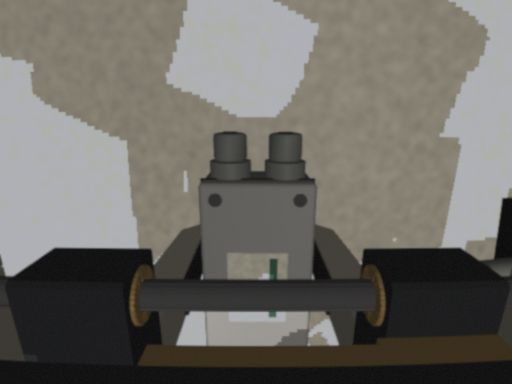

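The gripper hides the ring (scene view, near (300,230)), but the box sits squarely between the fingers. I'll release, back off and check from the scene camera.

```bash
python3 - <<'E'
from h import *
np.set_printoptions(precision=1,suppress=True)
bot.set_gripper(90,15)
bot.line_to([644.6,-84.4,80],max_speed=120)
bot.line_to([560,60,280],max_speed=250)
f=vision.grab_frame("scene");h=vision.grab_frame("wrist");t=vision.grab_frame("top")
for n,g in(("scene",f),("wrist",h),("top",t)):
    w=cloud(g);X,Y,Z=w[...,0],w[...,1],w[...,2];m=(Z>29)&(Z<40)&(abs(X-644)<60)&(Y>-215)&(Y<-20)
    p=w[m];print(n,len(p),cv2.minAreaRect(p[:,:2].astype(np.float32)) if len(p)>9 else "")
    q=g["pixels"].astype(int);b=(abs(X-644)<30)&(abs(Y+169)<30)&(q[...,2]-q[...,0]>25)&(Z<60);uv=np.argwhere(b)[:,::-1]
    if len(uv):print("ring",len(uv),uv.mean(0),ray(g,(uv.min(0)+uv.max(0))/2,34),proj(g,[N,RING]))
cv2.imwrite("pics/g.png",cv2.resize(f["pixels"][165:215,145:220,::-1],(780,520),interpolation=cv2.INTER_NEAREST))
print(bot.current_t())
E
```

```text
scene 608 ((646.5011596679688, -118.02250671386719), (153.24122619628906, 56.08267593383789), 88.81317901611328)
ring 8 [176.4 188.8] [ 642.6 -173.2   34. ] [[176.2 188.4]
 [176.5 189.9]]
wrist 1985 ((644.0513916015625, -118.32670593261719), (148.22715759277344, 56.57956314086914), 89.94780731201172)
ring 18 [311.5 313.6] [ 644.5 -173.5   34. ] [[312.7 313.5]
 [312.1 311.1]]
top 956 ((643.575439453125, -122.88968658447266), (56.87022018432617, 140.33851623535156), 0.5428996682167053)
ring 18 [329.1 143.5] [ 644.2 -170.2   34. ] [[329.5 142.5]
 [329.  142.9]]
11.4
```

View pics/g.png

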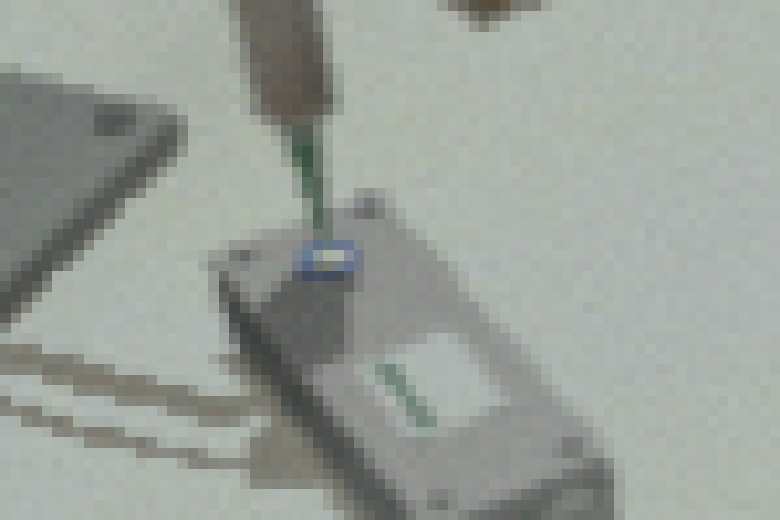

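In the scene view the ring at crop (330,259) lies below the needle tip at (320,231), so it looks right to within a few mm. I'll confirm with close oblique wrist views from two sides.

```bash
cat > look.py <<'E'
from h import *
np.set_printoptions(precision=1,suppress=True)
f=vision.grab_frame("wrist");K,D,Rm,t=cam(f)
Rt=R.from_quat(bot.current_tcp_rot()).as_matrix();pt=np.array(bot.current_ee_pos())
Rct=Rm@Rt; tct=Rm@pt+t   # tcp -> camera
print("cam in tcp",-Rct.T@tct, "axis",Rct.T[:,2])
C=[]
for az in range(80,221,10):
  for d in(200,240,280):
    for el in (20,30,40,50):
      for roll in range(0,360,30):
        a,e=np.radians([az,el]);u=np.array([np.cos(a)*np.cos(e),np.sin(a)*np.cos(e),np.sin(e)])
        z=-u;x=np.array([-np.sin(a),np.cos(a),0.]);y=np.cross(z,x)
        cR=R.from_rotvec(np.radians(roll)*z).as_matrix()@np.column_stack([x,y,z])  # cam->world
        # offset so that the ring shows in upper part: row 110
        off=np.array([0,(110-192)/K[0,0]*d,d]); co=RING-cR@off
        T=cR@tct+co; TR=cR@Rct
        bodyc=T-TR[:,2]*100
        if T[2]<90 or min(np.hypot(*(P-N)[:2]) for P in(T,bodyc))<125 or bodyc[2]<130: continue
        j=ik(T,R.from_matrix(TR).as_quat())
        if j is not None: C.append((az,d,el,roll,T,R.from_matrix(TR).as_quat(),np.abs(np.array(j)-bot.current_joints()).max()))
print(len(C))
best=[]
for lo,hi in((80,130),(170,220)):
    S=sorted([c for c in C if lo<=c[0]<=hi],key=lambda c:c[6]+.01*abs(c[1]-200)+.02*abs(c[2]-30))
    if S: best.append(S[0]);print(S[0])
import pickle;pickle.dump(best,open("best.pkl","wb"))
E
python3 look.py
```

```text
cam in tcp [  72.3   -0.  -166. ] axis [-0.3 -0.   1. ]
24
(130, 280, 40, 90, array([672.5, -44.4,  98.8]), array([-0.3,  0.9, -0.4,  0. ]), np.float64(1.170469480608104))
(220, 280, 40, 90, array([ 519.8, -140.9,   98.8]), array([ 0.8, -0.4,  0.3, -0.3]), np.float64(1.2898683977768521))
```

```bash
python3 - <<'E'
from h import *
import pickle
np.set_printoptions(precision=1,suppress=True)
b=pickle.load(open("best.pkl","rb"))[1];T,Q=b[4],b[5]
print(R.from_quat(Q).as_matrix())
bot.set_gripper(5,15)
pre=T+[-50,30,90]
if ik(pre,Q) is None: pre=T+[-40,0,50]
bot.goto(list(pre),list(Q)); 
bot.line_to(list(T+[-10,0,10]),max_speed=150) if ik(T+[-10,0,10],Q) is not None else bot.line_to(list(T),max_speed=150)
bot.hold(.2)
f=vision.grab_frame("wrist");save(f,"w.png");pickle.dump(f,open("w.pkl","wb"))
P=proj(f,[N,RING]);print(P,bot.current_t())
u,v=P[1].astype(int);u0=max(0,min(u-50,412));v0=max(0,min(v-45,309))
print(u0,v0);cv2.imwrite("pics/k.png",cv2.resize(f["pixels"][v0:v0+75,u0:u0+100,::-1],(800,600),interpolation=cv2.INTER_NEAREST))
E
```

```text
[[ 0.5 -0.5  0.7]
 [-0.9 -0.4  0.3]
 [ 0.2 -0.8 -0.6]]
[[256.1 106.9]
 [260.9 108.1]] 15.0917
210 63
```

View pics/k.png

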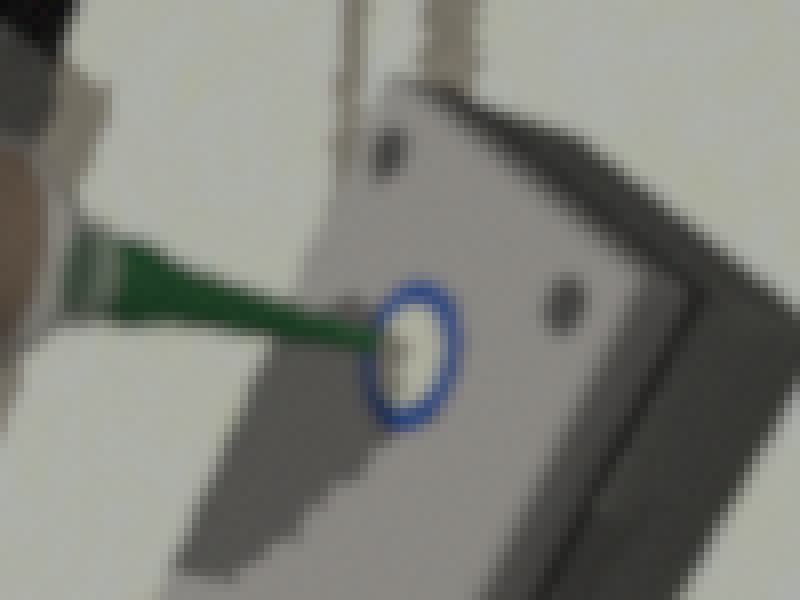

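The close view shows the tip at crop (375,342) and the ring centre at (412,355). The offset is (37,13), against (38,10) expected from the 6 mm height difference, so alignment is within about 1 mm. Now the torch.

```bash
python3 - <<'E'
from h import *
np.set_printoptions(precision=2,suppress=True)
p=np.array(bot.current_ee_pos());bot.line_to(list(p+[-50,30,80]),max_speed=200)
q=tool([0,0,-1],[0,-1,0])
bot.goto([426.5,312.8,300],q);bot.set_gripper(60,15);bot.hold(.2)
f=vision.grab_frame("wrist");w=cloud(f);X,Y,Z=w[...,0],w[...,1],w[...,2]
for lo,hi in((56,64),(154,168)):
    m=(abs(X-426)<40)&(abs(Y-312)<40)&(Z>lo)&(Z<hi);
    if m.sum()>5: print(lo,m.sum(),cv2.minEnclosingCircle(w[m][:,:2].astype(np.float32)),np.median(w[m][:,2]))
print(bot.current_t(),bot.current_ee_pos(),bot.current_joints())
for d in(180,140,100):
    for r in(90,270):print(d,r,ik(*aim(120,r,d)))
E
```

```text
56 278 ((425.75823974609375, 312.5955505371094), 22.0250186920166) 59.74595596460204
154 395 ((425.93011474609375, 312.81439208984375), 11.488384246826172) 162.16612582213213
18.7667 [426.46 312.81 299.95] [0.42 0.18 1.44 0.   1.52 1.99]
180 90 [ 0.24  0.23  1.86 -0.92  1.02  1.78]
180 270 [ 0.24  0.23  1.86 -0.92  1.02 -1.36]
140 90 [ 0.18  0.27  1.89 -0.97  0.94  1.81]
140 270 [ 0.18  0.27  1.89 -0.97  0.94 -1.33]
100 90 [ 0.12  0.32  1.91 -1.03  0.86  1.86]
100 270 [ 0.12  0.32  1.91 -1.03  0.86 -1.29]
```

```bash
python3 - <<'E'
from h import *
np.set_printoptions(precision=2,suppress=True)
bot.line_to([426,312.7,95],max_speed=130)
print(bot.current_contact_force())
bot.set_gripper(15,40)
print(bot.current_width(),bot.current_grasp_force(),bot.current_contact_force())
bot.line_to([426,312.7,260],max_speed=100)
print(bot.current_width(),bot.current_grasp_force(),bot.current_contact_force())
P,Q=aim(120,90,180,45,102)
bot.goto(list(P),list(Q));bot.hold(.3)
print(bot.current_ee_pos(),P,bot.current_width(),bot.current_t())
P,Q=aim(120,90,100,45,102)
bot.line_to(list(P),max_speed=60);bot.hold(.5)
print(bot.current_ee_pos(),P,bot.current_width(),bot.current_grasp_force(),bot.current_t())
f=vision.grab_frame("scene");t=vision.grab_frame("top")
u=R.from_quat(bot.current_tcp_rot()).as_matrix()[:,2];T=np.array(bot.current_ee_pos())
L=T+u*(102-19);print("lens",L,"line miss",np.linalg.norm(np.cross(RING-T,u)))
# torch points in both views vs expected axis
for n,g in(("scene",f),("top",t)):
    w=cloud(g);s=(w-L)@(-u);r=np.linalg.norm(w-L+s[...,None]*u,axis=-1)
    for a,b in((-30,-15),(-15,-3),(-2,12),(12,25),(38,60)):
        m=(s>a)&(s<b)&(r<35)&(w[...,2]>55);print(n,a,b,m.sum(),w[m].mean(0)-(L-u*s[m].mean()) if m.sum() else "",s[m].min() if m.sum() else "")
cv2.imwrite("pics/z.png",np.vstack([cv2.resize(f["pixels"][90:240,110:310,::-1],(400,300)),cv2.resize(t["pixels"][80:230,220:420,::-1],(400,300))]))
E
```

```text
[-0.27 -0.17 -1.04]
22.948776545285195 39.99897122383118 [0.63 0.13 0.65]
22.78279711600282 39.99890148639679 [ 0.04  1.12 -1.51]
[551.57  -7.62 220.22] [551.42  -7.95 219.97] 22.74526966594759 24.5333
[579.69 -56.92 163.44] [579.7  -56.94 163.4 ] 23.089119576014127 39.99877095222473 26.5167
lens [ 609.03 -107.77  104.71] line miss 0.020293239840608695
scene -30 -15 0  
scene -15 -3 0  
scene -2 12 34 [11.25  4.71  1.54] -1.4401831877638587
scene 12 25 31 [11.44  4.96  1.42] 14.156483846914798
scene 38 60 46 [9.59 3.86 1.45] 38.35971691439982
top -30 -15 0  
top -15 -3 0  
top -2 12 32 [ 1.56 -8.32  7.99] -0.27343985838934043
top 12 25 34 [ 2.09 -7.86  7.86] 12.17371789827283
top 38 60 38 [ 2.28 -7.02  7.22] 38.208135982881586
```

View pics/z.png

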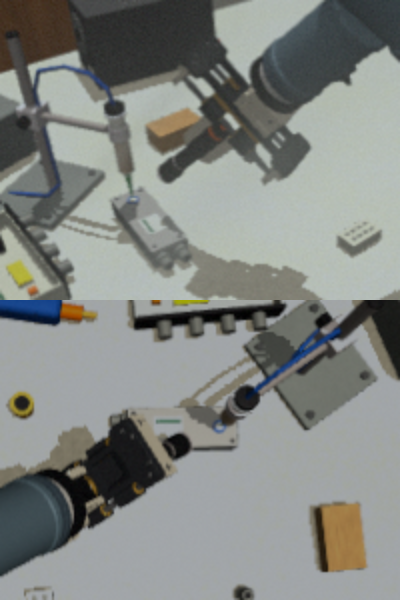

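The scene view shows the torch slanting down with its lens at (170,172), aimed at the ring at (133,198). The top view shows the same, with the box still under the needle. The torch surface points fit the expected axis and lens position.

```bash
python3 - <<'E'
from h import *
print(bot.job_done(),bot.current_t())
E
```

```text
the job is handed in; nothing more can be done
the job is handed in; nothing more can be done
```

I've handed the job in, but got no verdict back: the box lies released under the needle, ring within about 1 mm of the tip when I last measured it before picking up the torch, and the gripper holds the torch at 45° with its lens about 100 mm from the ring and its beam on it.

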